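# Load the sample cassette through the loader's drop flap

### The arm

A 6-joint arm with a two-finger parallel gripper is mounted at the origin on the work surface. World frame = base frame: x ahead of the robot, y to its left, z up, the work surface at z = 0. Lengths are in m, angles in rad, forces in N, time in s.
With the tool pointing down it reaches from about 0.375 to 0.75 m from the base axis. Payload 9 kg.
Tool frame: the origin (TCP) lies at the very end of the fingers, on their centre line; the grasp point (between the pads) lies 19 mm behind it (r.grip_point_offset is the distance from the TCP to the grasp point, in m); z points along the fingers, y is the direction in which the jaws open and shut (so a half turn about z gives the same grasp; the last joint's range is limited). The gripper opens to 85 mm and grips with 20 to 120 N. Pads are 22 mm wide; open, the fingers measure 114 mm over their backs; the gripper's body (76 mm by 85 mm) begins 54 mm behind the grasp point. The pads swing forward as they close: fully open they stand 13 mm farther back than shut.
Start: joints at [1.031, 0.104, 0.097, 1.564, 0, 1.353], TCP at [0.19, 0.569, 0.231] pointing down, gripper open.
Joint ranges: [-2.99, 2.99], [-0.84, 1.86], [-1.1, 1.16], [-1.84, 2.11], [-1.51, 1.56], [-3.14, 3.14]. Speed limits (rad/s): [2.22, 2.22, 2.57, 3.14, 3.14, 3.14].

### API

Orientations are given as a unit quaternion [w, x, y, z].
In Python, from workcell import r gives the robot as it stands. The module is installed in compiled form; this text tells all that it offers.
- The arm moves only by the shell command python3 -m handwheel 'ROWS' [FORCE]. ROWS is JSON, a list of rows, each an object of numbers: "tx", "ty", "tz": the shift along the tool's x, y, z in cm; "wx", "wy", "wz": the turn, a rotation vector about the tool's x, y, z in degrees; "fingers": the opening, from 0 (shut) to 1 (fully open). In form: [{"tx": .., "ty": .., "tz": .., "wx": .., "wy": .., "wz": .., "fingers": ..}, ...]. A call has exactly 5 rows; each row shifts and turns the pose as measured when the row begins, along the tool's axes as they then stand; what a row does not reach is not made up. A row lasts 1/12 s, in which the tool goes at most 41.7 mm and 7.16 degrees, less where a joint would pass 70% of its speed; a pose out of reach is approached as far as the arm can. A call with a gripper value outside its range is refused whole. The fingers move at their own pace and stop on an object; FORCE is the grip in N (left out, the last holds). Time passes only in rows, so rows that do not move let the fingers close, or fill a call up. It gives the time, the measured TCP pose, the force and the opening at its end, in the units of the state.
- r.get_obs(): the state, without advancing time (a new reading comes with each control period).
- r.snapshot(name): name is "scene" or "top" or "wrist"; returns a dict with "frame" (480x640x3 uint8, red, green, blue), "intrinsics" (3x3 intrinsics, pixels), "rvec" (rotation vector, rad) and "tvec" (3), from world to camera coordinates, as OpenCV has them. Camera axes: x right, y down, z forward; pixel columns grow to the right and rows downward; lengths in m; the calibration is good to about 2 mm. A picture is of the moment at which its call begins. There is no depth.
- r.close_job(): hands the job in, once; it reports no verdict.
The state is a dict: "t": time; "joints": joint angles; "qvel": joint speeds; "tau": joint torques, N m; "eef_pos": TCP position; "tcp_rot": TCP orientation; "ft_force": force on the tool from outside, world axes, zero at the start; "torque": the same for the moment, N m; "gripper_width": opening from 0.0 (shut) to 1.0 (fully open).
Only numpy, scipy, OpenCV 4.12 (cv2) and the standard library are available. Lean on these libraries where they do the work, as an engineer would, in place of code of your own. Each camera call takes 0.05 s, during which the arm holds its last target.

### The job

Load the blue sample cassette that lies on the loader's deck: push it along the deck with your fingertips so that its nose swings the hanging orange flap open, and keep sliding until its tail has dropped off the lip into the receiving well behind the flap. Then draw your fingers back out so that the flap swings fully shut behind it. Only push the cassette, never pick it up, and leave the spare grey cassette, the jar and the power adapter where they are.

Things in the scene. Friction and masses are not known exactly. Their poses are not given: they have to be found in the camera images.
- loader: Fixed cassette loader: low grey tray with white well walls, x -200 to +164 mm, 124 mm wide (158 at the flap). Origin on the table, right under the flap's hinge line, on the centre line; z up; +x is the feed direction (blue chevrons on the deck point along it). Level deck, x -200 to +16, top 34 mm above the table, rear end open. Receiving well behind the flap, x +16 to +156.
- throat (a point): On the deck's top, centre line, 30 mm before the hinge line; axes as the loader's. Aluminium fences 12 mm high stand on the deck: 108 mm apart from loader x -200 to -110 mm, converging to 77 mm apart here, then parallel to x -8. A cassette pushed at the middle of its tail is guided in by them; pushed there with two fingertips side by side it also stays square.
- lip (a point): Middle of the deck's end edge (lip), 16 mm past the hinge line, at the deck's top; axes as the loader's. The well's floor behind it is 8 mm lower (26 mm above the table); the well is 140 mm long and 108 mm wide inside, walls 40 mm above the table. A cassette whose tail has passed the lip drops flat on that floor, clear of the flap.
- hinge (a point): Middle of the flap's hinge line, 92 mm above the table; axes as the loader's. Two aluminium cheeks (x -20 to +30 mm, inner faces at y +-72, tops 98 mm above the table) carry the flap; no rod spans them. Upright fingers and a gripper under 120 mm wide may follow the cassette between the flap's arms, pushing its strip ahead, until their leading face is 30 mm past this line.
- flap (a joint): Orange gravity flap, rad: 0 = hanging shut, grows as its lower edge swings along the feed direction, at most 1.4; never the other way. U shape: two side arms (inner faces at y +-64 mm) carry a cross strip 138 mm wide, 3 thick, 40 to 58 mm above the table when shut; open above the strip. 70 g, swings freely, falls shut in under 1 s once nothing is under or against it.
- cassette_mid (a point): Blue cassette to load: flat rigid block 90 mm long (x), 64 wide (y), 15 tall, dark window on top, 100 to 210 g. The point is its centre, half-way up. x points to its nose (52 mm wide, 10 long), which faces the flap within 10 degrees; its flat tail face lies 45 mm behind. Starts on the deck between the wide-set fences. Going over the lip its front tips 8 mm down.
- spare: Spare grey cassette of the same size lying on the table beside the loader; leave it alone. Origin at the centre of its underside.
- jar: White jar with red cap, 48 mm across, 62 mm tall, standing on the table beside the loader; leave it alone. Origin at the centre of its underside.
- adapter: White power adapter 55 x 42 x 28 mm with two prongs, lying on the table beside the loader; leave it alone. Origin at the centre of its underside.
Mind the look-alikes: they are no part of the job. What is meant by the part that bears cassette_mid is not yellow, and is the smaller of those in its own colour.

How it is judged:
By the outcome, as a careful person would: the job done as asked, in the order asked, and still so for the second after the job is handed in, with the robot touching nothing.
It also fails if it takes over 38 s, if anything falls off the work surface, if the arm or the gripper's body presses on something with over 40 N, if the wrist force passes 120 N, or if a joint passes its speed limit or range.

## Working session

There is one attempt and no reset: what is moved stays moved. The work goes in short steps, Python scripts to look and compute and a shell command to move; the robot and the scene stay as the last step left them, time stands still between calls to the robot, and variables do not carry over. Pictures are saved under pics/ and viewed, and the job is handed in when it is done.

```bash
mkdir -p pics
cat > h.py <<'E'
import numpy as np,cv2
from workcell import r
def snap(cam,fn):
    s=r.snapshot(cam); cv2.imwrite('pics/'+fn+'.png',s['frame'][:,:,::-1]); np.savez('pics/'+fn+'.npz',K=s['intrinsics'],rv=s['rvec'],tv=s['tvec']); return s
def load(fn):
    d=np.load('pics/'+fn+'.npz'); return d['K'],cv2.Rodrigues(d['rv'])[0],d['tv'].ravel()
def onz(fn,px,z):
    K,R,t=load(fn); px=np.atleast_2d(px).astype(float); out=[]
    for u,v in px:
        d=R.T@np.linalg.solve(K,[u,v,1]); c=-R.T@t; out.append(c+d*(z-c[2])/d[2])
    return np.array(out)
def proj(fn,P):
    d=np.load('pics/'+fn+'.npz'); return cv2.projectPoints(np.atleast_2d(P).astype(float),d['rv'],d['tv'],d['K'],None)[0][:,0]
def tri(obs):
    A=[];b=[]
    for fn,(u,v) in obs:
        K,R,t=load(fn); d=R.T@np.linalg.solve(K,[u,v,1.]); d/=np.linalg.norm(d); c=-R.T@t; M=np.eye(3)-np.outer(d,d); A.append(M); b.append(M@c)
    return np.linalg.lstsq(np.vstack(A),np.hstack(b),rcond=None)[0]
E
python3 - <<'E'
from h import *
for c in('scene','top','wrist'): snap(c,c+'0')
print(r.get_obs())
for c in('scene','top','wrist'):
    K,R,t=load(c+'0'); print(c,K.ravel(),-R.T@t)
E
```

```text
{'t': 0.15, 'joints': array([1.03128386e+00, 1.04598094e-01, 9.66753369e-02, 1.56390290e+00,
       2.39762216e-05, 1.35311775e+00]), 'qvel': array([-0.00025985, -0.00115648,  0.00227224,  0.00085063, -0.00120618,
        0.00055993]), 'tau': array([ 4.86353645e-03, -5.57355988e+01,  5.04006886e+01,  1.25456660e-02,
       -2.13105168e-04, -2.51567087e-06]), 'eef_pos': array([0.18962679, 0.56898817, 0.23069499]), 'tcp_rot': array([-2.01367970e-04,  1.60223358e-01,  9.87080651e-01, -4.73789037e-04]), 'ft_force': array([-0.51832993,  0.3583381 , -0.05027327]), 'torque': array([-0.00440215, -0.00751344,  0.0039966 ]), 'gripper_width': 0.9995843185945069}
scene [494.23742578   0.         315.99979251   0.         494.23742578
 236.30994011   0.           0.           1.        ] [ 1.18207754 -0.33000083  0.59622769]
top [512.72222932   0.         313.83419946   0.         512.72222932
 233.13442338   0.           0.           1.        ] [ 0.51469066 -0.08605193  0.95810005]
wrist [408.11934534   0.         320.2186924    0.         408.11934534
 240.37008583   0.           0.           1.        ] [0.11217882 0.59540144 0.37393651]
```

View pics/scene0.png

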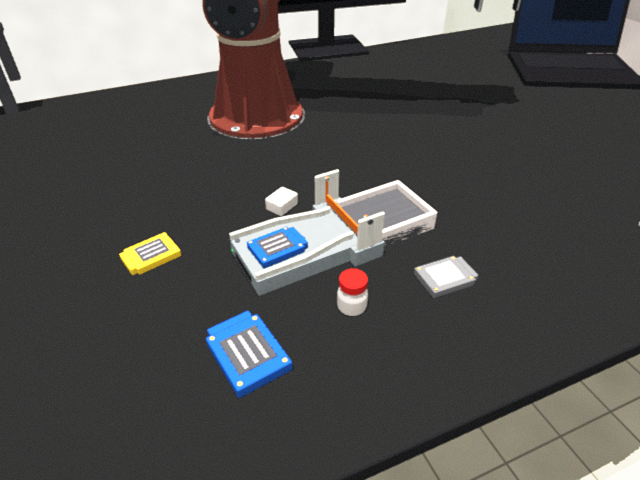

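View pics/top0.png

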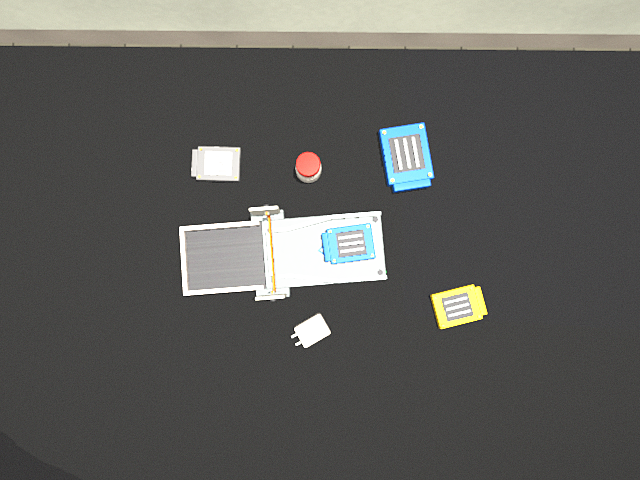

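View pics/wrist0.png

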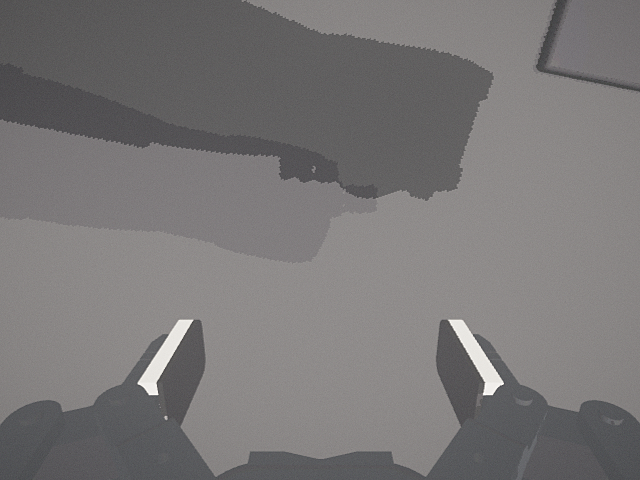

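Run:
```python
import cv2
a=cv2.imread('pics/top0.png')[190:310,170:400]; cv2.imwrite('pics/top0z.png',cv2.resize(a,None,fx=3.4,fy=3.4,interpolation=cv2.INTER_CUBIC))
a=cv2.imread('pics/scene0.png')[160:300,220:450]; cv2.imwrite('pics/scene0z.png',cv2.resize(a,None,fx=3.4,fy=3.4,interpolation=cv2.INTER_CUBIC))
from h import *
print(onz('top0',[[313,233],[413,233],[313,333]],0))
```

```text
[[ 0.58993892 -0.08046585  0.        ]
 [ 0.59173594 -0.26777759  0.        ]
 [ 0.40475572 -0.08231581  0.        ]]
```

View pics/top0z.png

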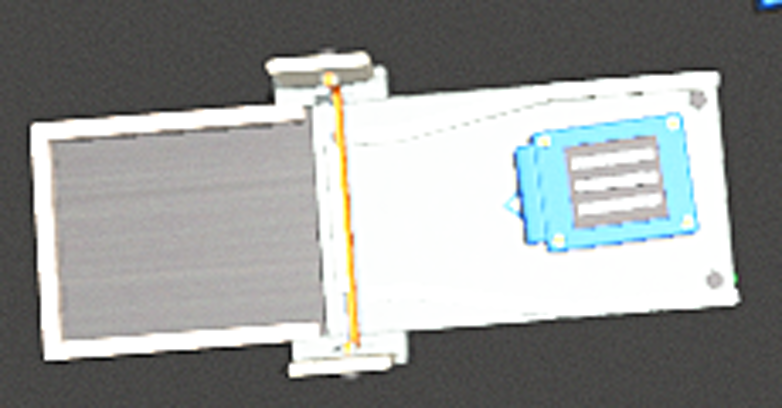

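View pics/scene0z.png

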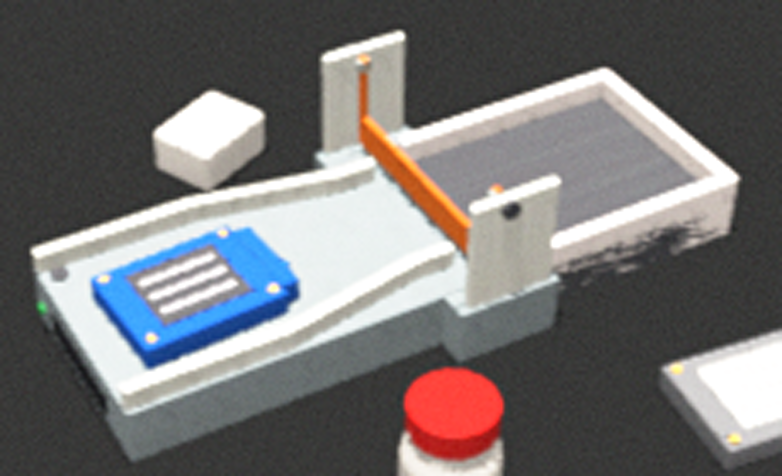

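```bash
cat > fit.py <<'E'
from h import *
from scipy.optimize import least_squares
T=np.array([170,190]);S=np.array([220,160])
z=lambda p,o:np.array(p)/3.4+o
L=[('top0',(164,-62,40),z((32,124),T)),('top0',(164,62,40),z((46,359),T)),('top0',(-200,-62,46),z((718,73),T)),('top0',(-200,62,46),z((738,303),T)),
('scene0',(164,-62,40),z((740,180),S)),('scene0',(164,62,40),z((605,70),S)),('scene0',(-200,-62,46),z((126,402),S)),('scene0',(-200,62,46),z((35,250),S))]
def X(p,q):
    c,s=np.cos(p[2]),np.sin(p[2]); return np.array([[c,-s,0],[s,c,0],[0,0,1]])@(np.array(q)/1000)+[p[0],p[1],p[3]]
f=lambda p:np.concatenate([(proj(fn,X(p,q))[0]-u) for fn,q,u in L])
g=least_squares(f,[.52,0,np.pi/2,0])
print(g.x,np.degrees(g.x[2])); print(g.fun.reshape(-1,2).round(1))
g0=least_squares(lambda p:f([*p,0]),[.52,0,np.pi/2]); print(g0.x,np.degrees(g0.x[2]))
P=g0.x
# cassette top corners: rear screws and outline, from top & scene zooms
pts={'tail_-':((692,115),(95,280)),'tail_+':((697,235),(150,360)),}
# tail -y?: image top of top view = loader -y = scene right/near
pts={'tail_-':((688,114),(150,352)),'tail_+':((697,233),(95,278)),'shoulder_-':((532,133),(298,285)),'shoulder_+':((545,250),(243,228)),
 's1':((675,122),(151,338)),'s2':((686,220),(112,272)),'s3':((544,140),(273,287)),'s4':((558,241),(223,232))}
c,s=np.cos(P[2]),np.sin(P[2])
for k,(a,b) in pts.items():
    w=tri([('top0',z(a,T)),('scene0',z(b,S))]); d=w[:2]-P[:2]
    print(k,w.round(4),'loader',(1000*np.array([c*d[0]+s*d[1],-s*d[0]+c*d[1]])).round(1), [ (proj('top0',w)-z(a,T)).round(1),(proj('scene0',w)-z(b,S)).round(1)])
E
python3 fit.py
```

```text
[ 0.54931981 -0.00670444  1.65916762 -0.00398633] 95.0633018482789
[[-0.7  0. ]
 [-0.8 -0.3]
 [-1.3 -1.2]
 [-1.1  0.2]
 [-0.7  0.4]
 [-0.1  0.3]
 [-1.  -0.6]
 [-2.   0.5]]
[ 0.5504302  -0.00734827  1.66045313] 95.13695660358538
tail_- [ 0.6055 -0.1828  0.0462] loader [-179.7  -39.1] [array([[-2.1, -0.7]]), array([[-2.4,  0. ]])]
tail_+ [ 0.5426 -0.1891  0.0457] loader [-180.4   24.1] [array([[-1.3, -0.4]]), array([[-1.4, -0. ]])]
shoulder_- [ 0.5944 -0.1012  0.051 ] loader [-97.4 -35.4] [array([[-1.9, -0.8]]), array([[-2.2,  0.1]])]
shoulder_+ [ 0.5338 -0.1079  0.0449] loader [-98.7  25.6] [array([[-2.3, -0.9]]), array([[-2.4,  0.1]])]
s1 [ 0.6002 -0.1779  0.049 ] loader [-174.3  -34.3] [array([[-0.9, -0.3]]), array([[-1.,  0.]])]
s2 [ 0.5492 -0.1822  0.0524] loader [-174.    16.8] [array([[-1.5, -0.5]]), array([[-1.7, -0. ]])]
s3 [ 0.59   -0.11    0.0494] loader [-105.7  -30.2] [array([[-0.6, -0.2]]), array([[-0.6,  0. ]])]
s4 [ 0.5374 -0.1173  0.0481] loader [-108.3   22.8] [array([[-0.8, -0.3]]), array([[-0.8,  0. ]])]
```

```bash
cat >> h.py <<'E'
P=[0.5504302,-0.00734827,1.66045313]
from scipy.spatial.transform import Rotation as Ro
F=np.array([np.cos(P[2]),np.sin(P[2]),0]);Lf=np.array([-F[1],F[0],0])
def state():
    o=r.get_obs(); q=o['tcp_rot']; R=Ro.from_quat([q[1],q[2],q[3],q[0]]).as_matrix(); return o,R,np.array(o['eef_pos'])
def inl(p): d=np.array(p)-[P[0],P[1],0]; return np.array([d@F,d@Lf,p[2]])*1000
def world(l): return np.array([P[0],P[1],0])+(F*l[0]+Lf*l[1])/1000+[0,0,l[2]/1000]
def plan(l,step=.038,turn=6.6):
    o,R,p=state(); G=np.array([F,-np.cross(F,[0,0,1])*-1,[0,0,-1]]).T
    G=np.column_stack([F,np.cross([0,0,-1],F),[0,0,-1]])
    t=world(l); rv=Ro.from_matrix(R.T@G).as_rotvec()
    n=int(np.ceil(max(np.linalg.norm(t-p)/step,np.degrees(np.linalg.norm(rv))/turn)))
    print('t',round(o['t'],2),'loader',inl(p).round(1),'total rot',np.degrees(rv).round(1),'n',n,'f',np.array(o['ft_force']).round(1),'w',round(o['gripper_width'],3))
    k=int(np.ceil(np.degrees(np.linalg.norm(rv))/turn)) or 1
    for i in range(n):
        Ri=R@Ro.from_rotvec(rv*min(i/k,1)).as_matrix()
        print((Ri.T@(t-p)/n*100).round(2),(np.degrees(rv)/k).round(2) if i<k else 0)
E
python3 -c "
from h import *
plan([-225,-6,140])"
```

```text
t 0.15 loader [606.3 307.8 230.7] total rot [-0.1  0.  66.4] n 24 f [-0.5  0.4 -0.1] w 1.0
[-2.58 -2.65  0.38] [-0.01  0.    6.04]
[-2.85 -2.36  0.38] [-0.01  0.    6.04]
[-3.08 -2.05  0.38] [-0.01  0.    6.04]
[-3.28 -1.72  0.38] [-0.01  0.    6.04]
[-3.44 -1.36  0.38] [-0.01  0.    6.04]
[-3.57 -0.99  0.38] [-0.01  0.    6.04]
[-3.65 -0.61  0.38] [-0.01  0.    6.04]
[-3.7  -0.22  0.38] [-0.01  0.    6.04]
[-3.7   0.17  0.38] [-0.01  0.    6.04]
[-3.66  0.55  0.38] [-0.01  0.    6.04]
[-3.58  0.94  0.38] [-0.01  0.    6.04]
[-3.46  1.31  0.38] 0
[-3.46  1.31  0.38] 0
[-3.46  1.31  0.38] 0
[-3.46  1.31  0.38] 0
[-3.46  1.31  0.38] 0
[-3.46  1.31  0.38] 0
[-3.46  1.31  0.38] 0
[-3.46  1.31  0.38] 0
[-3.46  1.31  0.38] 0
[-3.46  1.31  0.38] 0
[-3.46  1.31  0.38] 0
[-3.46  1.31  0.38] 0
[-3.46  1.31  0.38] 0
```

```bash
python3 -m handwheel '[{"tx":-2.6,"ty":-2.6,"tz":0,"wx":0,"wy":0,"wz":6,"fingers":0.3},{"tx":-2.8,"ty":-2.4,"tz":0,"wx":0,"wy":0,"wz":6,"fingers":0.3},{"tx":-3.1,"ty":-2.0,"tz":0,"wx":0,"wy":0,"wz":6,"fingers":0.3},{"tx":-3.3,"ty":-1.7,"tz":0,"wx":0,"wy":0,"wz":6,"fingers":0.3},{"tx":-3.4,"ty":-1.4,"tz":0,"wx":0,"wy":0,"wz":6,"fingers":0.3}]' 40
python3 -c "
from h import *
plan([-225,-6,140])"
```

```text
t: 0.57
eef_pos: [0.2682, 0.401, 0.2258]
tcp_rot: [-0.001, 0.415, 0.91, -0.003]
ft_force: [0.6, 0.5, 0.1]
gripper_width: 0.306
t 0.57 loader [431.9 244.5 225.8] total rot [-0.4  0.1 35.9] n 19 f [0.6 0.5 0.1] w 0.306
[-3.57 -0.95  0.46] [-0.06  0.02  5.98]
[-3.65 -0.58  0.46] [-0.06  0.02  5.98]
[-3.7  -0.19  0.45] [-0.06  0.02  5.98]
[-3.7   0.19  0.45] [-0.06  0.02  5.98]
[-3.66  0.57  0.45] [-0.06  0.02  5.98]
[-3.58  0.95  0.45] [-0.06  0.02  5.98]
[-3.46  1.32  0.45] 0
[-3.46  1.32  0.45] 0
[-3.46  1.32  0.45] 0
[-3.46  1.32  0.45] 0
[-3.46  1.32  0.45] 0
[-3.46  1.32  0.45] 0
[-3.46  1.32  0.45] 0
[-3.46  1.32  0.45] 0
[-3.46  1.32  0.45] 0
[-3.46  1.32  0.45] 0
[-3.46  1.32  0.45] 0
[-3.46  1.32  0.45] 0
[-3.46  1.32  0.45] 0
```

```bash
python3 -m handwheel '[{"tx":-3.6,"ty":-0.9,"tz":0,"wx":0,"wy":0,"wz":6,"fingers":0.3},{"tx":-3.6,"ty":-0.6,"tz":0,"wx":0,"wy":0,"wz":6,"fingers":0.3},{"tx":-3.7,"ty":-0.2,"tz":0,"wx":0,"wy":0,"wz":6,"fingers":0.3},{"tx":-3.7,"ty":0.2,"tz":0,"wx":0,"wy":0,"wz":6,"fingers":0.3},{"tx":-3.6,"ty":0.6,"tz":0,"wx":0,"wy":0,"wz":6,"fingers":0.3}]'
python3 -m handwheel '[{"tx":-3.6,"ty":0.9,"tz":0,"wx":0,"wy":0,"wz":5.5,"fingers":0.3},{"tx":-3.5,"ty":1.3,"tz":0,"wx":0,"wy":0,"wz":0,"fingers":0.3},{"tx":-3.5,"ty":1.3,"tz":0,"wx":0,"wy":0,"wz":0,"fingers":0.3},{"tx":-3.5,"ty":1.3,"tz":0,"wx":0,"wy":0,"wz":0,"fingers":0.3},{"tx":-3.5,"ty":1.3,"tz":0,"wx":0,"wy":0,"wz":0,"fingers":0.3}]'
python3 -c "
from h import *
plan([-225,-6,140])"
```

```text
t: 0.98
eef_pos: [0.3487, 0.2267, 0.225]
tcp_rot: [-0.0, 0.645, 0.764, -0.003]
ft_force: [0.6, 0.5, 0.6]
gripper_width: 0.298
t: 1.4
eef_pos: [0.4254, 0.0472, 0.2253]
tcp_rot: [0.0, 0.686, 0.728, -0.003]
ft_force: [0.4, 1.1, 0.4]
gripper_width: 0.298
t 1.4 loader [ 65.5 119.7 225.3] total rot [-0.2  0.2 -1.8] n 9 f [0.4 1.1 0.4] w 0.298
[-3.18  1.5   0.96] [-0.2   0.25 -1.76]
[-3.23  1.4   0.95] 0
[-3.23  1.4   0.95] 0
[-3.23  1.4   0.95] 0
[-3.23  1.4   0.95] 0
[-3.23  1.4   0.95] 0
[-3.23  1.4   0.95] 0
[-3.23  1.4   0.95] 0
[-3.23  1.4   0.95] 0
```

```bash
python3 -m handwheel '[{"tx":-3.2,"ty":1.5,"tz":0,"wx":0,"wy":0,"wz":-1.8,"fingers":0.3},{"tx":-3.2,"ty":1.4,"tz":0,"wx":0,"wy":0,"wz":0,"fingers":0.3},{"tx":-3.2,"ty":1.4,"tz":0.5,"wx":0,"wy":0,"wz":0,"fingers":0.3},{"tx":-3.2,"ty":1.4,"tz":1.2,"wx":0,"wy":0,"wz":0,"fingers":0.3},{"tx":-3.2,"ty":1.4,"tz":1.2,"wx":0,"wy":0,"wz":0,"fingers":0.3}]'
python3 -m handwheel '[{"tx":-3.2,"ty":1.4,"tz":1.2,"wx":0,"wy":0,"wz":0,"fingers":0.3},{"tx":-3.2,"ty":1.4,"tz":1.2,"wx":0,"wy":0,"wz":0,"fingers":0.3},{"tx":-3.2,"ty":1.4,"tz":1.2,"wx":0,"wy":0,"wz":0,"fingers":0.3},{"tx":-3.2,"ty":1.4,"tz":1.2,"wx":0,"wy":0,"wz":0,"fingers":0.3},{"tx":0,"ty":0,"tz":0,"wx":0,"wy":0,"wz":0,"fingers":0.3}]'
python3 -c "
from h import *
snap('wrist','w1')
plan([-225,-6,140])"
```

```text
t: 1.82
eef_pos: [0.5125, -0.1174, 0.1984]
tcp_rot: [0.003, 0.675, 0.738, -0.002]
ft_force: [1.2, 1.1, 0.3]
gripper_width: 0.298
t: 2.23
eef_pos: [0.5814, -0.2519, 0.1422]
tcp_rot: [0.0, 0.677, 0.736, -0.002]
ft_force: [-0.3, -0.1, 0.2]
gripper_width: 0.301
t 2.28 loader [-244.2   -8.6  143.8] total rot [-0.2  0.2 -0.3] n 1 f [-0.1  0.8 -0.6] w 0.299
[ 1.92 -0.26  0.37] [-0.17  0.19 -0.3 ]
```

View pics/w1.png

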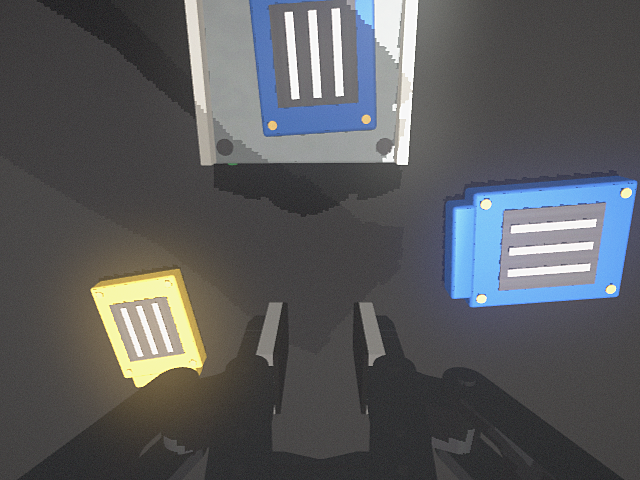

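```bash
python3 - <<'E'
from h import *
o,R,p=state()
# inner pad tip corners at half gap 12.75
for sb in(0,3,6,13):
  for xx in(-11,11):
    print(sb,xx,proj('w1',[p+R@np.array([xx,s*h,-sb])/1000 for s in(1,-1) for h in(12.7,20)]).round(0).tolist())
for n,px,z in(('fence rear ends',[[207,163],[402,163]],.046),('deck rear',[[218,162],[395,163]],.034),('tail',[[265,136],[374,130]],.049),('screws',[[272,126],[366,119]],.049)):
    print(n,[inl(q).round(1).tolist() for q in onz('w1',px,z)])
E
python3 - <<'E'
import cv2
a=cv2.imread('pics/w1.png')[270:430,230:410]; cv2.imwrite('pics/w1z.png',cv2.resize(a,None,fx=3.5,fy=3.5))
E
```

```text
0 -11 [[349.0, 343.0], [368.0, 343.0], [286.0, 343.0], [268.0, 343.0]]
0 11 [[351.0, 294.0], [370.0, 294.0], [285.0, 293.0], [265.0, 293.0]]
3 -11 [[350.0, 347.0], [369.0, 347.0], [285.0, 347.0], [267.0, 347.0]]
3 11 [[351.0, 297.0], [371.0, 297.0], [284.0, 297.0], [264.0, 297.0]]
6 -11 [[350.0, 352.0], [369.0, 352.0], [285.0, 352.0], [266.0, 352.0]]
6 11 [[352.0, 301.0], [372.0, 301.0], [283.0, 301.0], [263.0, 301.0]]
13 -11 [[352.0, 363.0], [372.0, 363.0], [283.0, 363.0], [264.0, 363.0]]
13 11 [[353.0, 310.0], [374.0, 310.0], [281.0, 310.0], [261.0, 310.0]]
fence rear ends [[-197.2, 56.5, 46.0], [-197.8, -56.9, 46.0]]
deck rear [[-198.4, 53.1, 34.0], [-199.5, -55.0, 34.0]]
tail [[-181.9, 21.6, 49.0], [-179.0, -39.6, 49.0]]
screws [[-176.5, 17.4, 49.0], [-173.0, -35.0, 49.0]]
```

View pics/w1z.png

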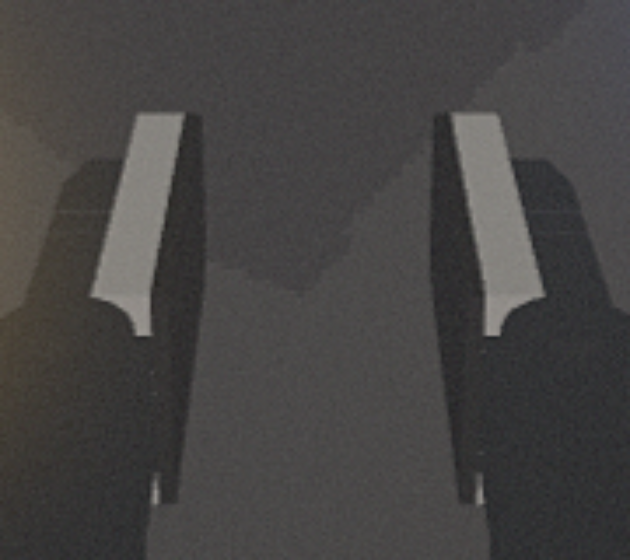

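```bash
python3 -m handwheel '[{"tx":1.0,"ty":0,"tz":2.6,"wx":0,"wy":0,"wz":-0.3,"fingers":0.3},{"tx":0.9,"ty":0,"tz":2.6,"wx":0,"wy":0,"wz":0,"fingers":0.3},{"tx":0.4,"ty":0,"tz":2.6,"wx":0,"wy":0,"wz":0,"fingers":0.3},{"tx":0,"ty":0,"tz":2.0,"wx":0,"wy":0,"wz":0,"fingers":0.3},{"tx":0,"ty":0,"tz":0,"wx":0,"wy":0,"wz":0,"fingers":0.3}]'
python3 -c "
from h import *
snap('scene','s2');snap('wrist','w2')
a=cv2.imread('pics/s2.png')[160:300,200:430]; cv2.imwrite('pics/s2z.png',cv2.resize(a,None,fx=3.4,fy=3.4,interpolation=cv2.INTER_CUBIC))
plan([-210,-8,34])"
```

```text
t: 2.7
eef_pos: [0.5788, -0.225, 0.0452]
tcp_rot: [0.002, 0.675, 0.738, -0.002]
ft_force: [-0.0, 0.5, 0.0]
gripper_width: 0.306
t 2.8 loader [-220.9  -10.5   49.3] total rot [0.2 0.4 0. ] n 1 f [0.6 0.1 0.7] w 0.299
[ 1.1  -0.26  1.53] [0.19 0.42 0.01]
```

View pics/s2z.png

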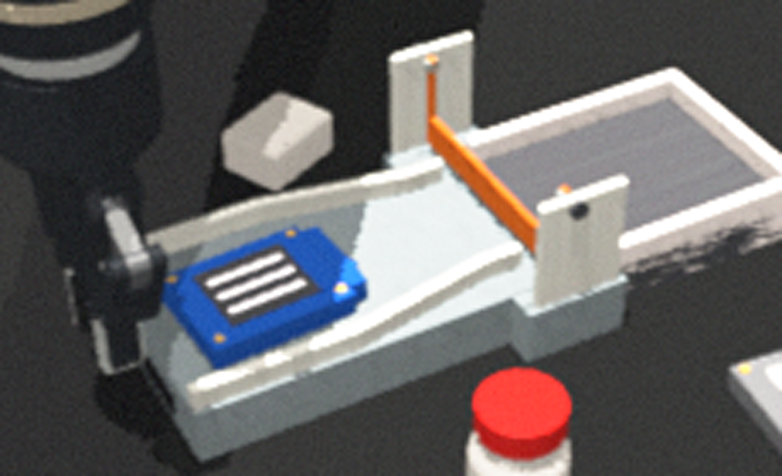

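View pics/w2.png

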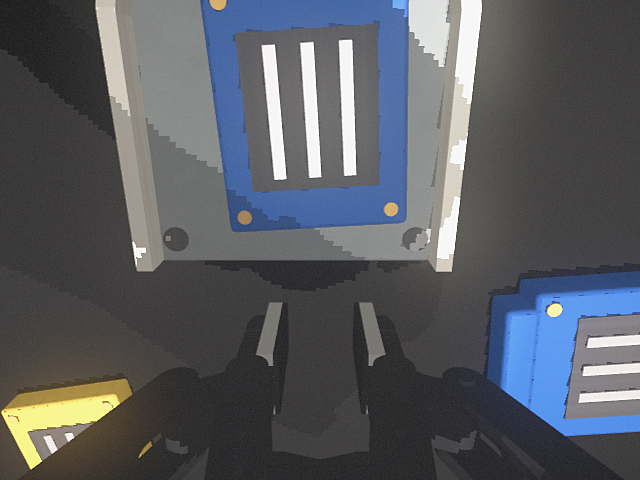

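```bash
python3 - <<'E'
from h import *
o,R,p=state()
for sb in(0,6,12):
    q=[p+R@np.array([xx,-h,-sb])/1000*1 for xx,h in((-11,12.7),(11,12.7),(-11,20),(11,20))]+[p+R@np.array([xx,h,-sb])/1000*1 for xx,h in((-11,12.7),(11,12.7),(-11,20),(11,20))]
    print(sb,((proj('s2',q)-[200,160])*3.4).round(0).tolist())
E
python3 - <<'E'
import cv2
a=cv2.imread('pics/s2.png')[205:285,210:270]; cv2.imwrite('pics/s2y.png',cv2.resize(a,None,fx=7,fy=7,interpolation=cv2.INTER_CUBIC))
E
```

```text
0 [[76.0, 332.0], [118.0, 317.0], [70.0, 323.0], [113.0, 309.0], [94.0, 363.0], [138.0, 348.0], [100.0, 373.0], [143.0, 357.0]]
6 [[74.0, 322.0], [117.0, 308.0], [69.0, 314.0], [112.0, 299.0], [93.0, 354.0], [136.0, 339.0], [98.0, 363.0], [142.0, 348.0]]
12 [[72.0, 313.0], [116.0, 299.0], [67.0, 304.0], [110.0, 290.0], [91.0, 345.0], [135.0, 330.0], [97.0, 354.0], [141.0, 339.0]]
```

View pics/s2y.png

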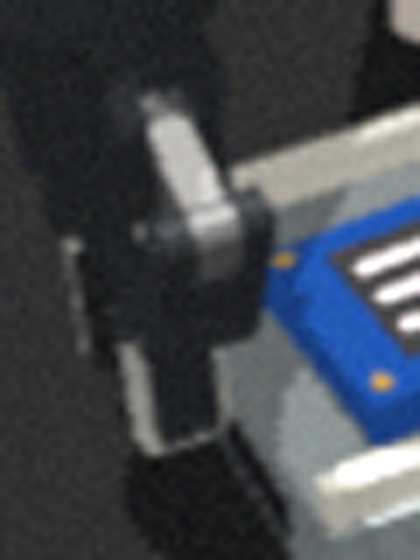

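```bash
python3 -m handwheel '[{"tx":0.3,"ty":0,"tz":0.5,"wx":0,"wy":0,"wz":0,"fingers":0.3},{"tx":0.3,"ty":0,"tz":0.5,"wx":0,"wy":0,"wz":0,"fingers":0.3},{"tx":0.3,"ty":0,"tz":0,"wx":0,"wy":0,"wz":0,"fingers":0.3},{"tx":0,"ty":0,"tz":0,"wx":0,"wy":0,"wz":0,"fingers":0.3},{"tx":0,"ty":0,"tz":0,"wx":0,"wy":0,"wz":0,"fingers":0.3}]'
python3 -c "
from h import *
plan([-195,-8,39])"
```

```text
t: 3.22
eef_pos: [0.5835, -0.2183, 0.0465]
tcp_rot: [0.009, 0.674, 0.738, -0.0]
ft_force: [-0.1, -0.0, 0.4]
gripper_width: 0.299
t 3.22 loader [-213.1  -14.1   46.5] total rot [0.7 0.8 0. ] n 1 f [-0.1 -0.   0.4] w 0.299
[ 1.82 -0.61  0.72] [0.66 0.78 0.04]
```

```bash
python3 -m handwheel '[{"tx":0.4,"ty":-0.3,"tz":0.4,"wx":0.4,"wy":0.4,"wz":0,"fingers":0.3},{"tx":0.4,"ty":-0.3,"tz":0.4,"wx":0.4,"wy":0.4,"wz":0,"fingers":0.3},{"tx":0.4,"ty":-0.1,"tz":0.1,"wx":0,"wy":0,"wz":0,"fingers":0.3},{"tx":0.3,"ty":0,"tz":0,"wx":0,"wy":0,"wz":0,"fingers":0.3},{"tx":0.2,"ty":0,"tz":0,"wx":0,"wy":0,"wz":0,"fingers":0.3}]'
python3 -c "
from h import *
plan([-185,-8,39])"
```

```text
t: 3.63
eef_pos: [0.5746, -0.2014, 0.0374]
tcp_rot: [-0.001, 0.675, 0.738, -0.001]
ft_force: [-0.7, -0.5, -0.2]
gripper_width: 0.299
t 3.63 loader [-195.4   -6.7   37.4] total rot [-0.2 -0.1 -0. ] n 1 f [-0.7 -0.5 -0.2] w 0.299
[ 1.04  0.13 -0.15] [-0.17 -0.06 -0.01]
```

```bash
python3 -m handwheel '[{"tx":0.6,"ty":0.1,"tz":-0.1,"wx":0,"wy":0,"wz":0,"fingers":0.3},{"tx":0.6,"ty":0,"tz":-0.1,"wx":0,"wy":0,"wz":0,"fingers":0.3},{"tx":0.6,"ty":0,"tz":0,"wx":0,"wy":0,"wz":0,"fingers":0.3},{"tx":0.6,"ty":0,"tz":0,"wx":0,"wy":0,"wz":0,"fingers":0.3},{"tx":0.6,"ty":0,"tz":0,"wx":0,"wy":0,"wz":0,"fingers":0.3}]'
python3 -c "
from h import *
snap('wrist','w3')
plan([-185,-8,39])"
```

```text
t: 4.05
eef_pos: [0.5727, -0.1691, 0.0396]
tcp_rot: [-0.001, 0.675, 0.738, -0.001]
ft_force: [-0.4, -0.5, -0.3]
gripper_width: 0.303
t 4.1 loader [-161.9   -7.7   39.6] total rot [-0.2 -0.1 -0. ] n 1 f [0.2 1.  1.3] w 0.3
[-2.31  0.03  0.06] [-0.19 -0.06 -0.  ]
```

View pics/w3.png

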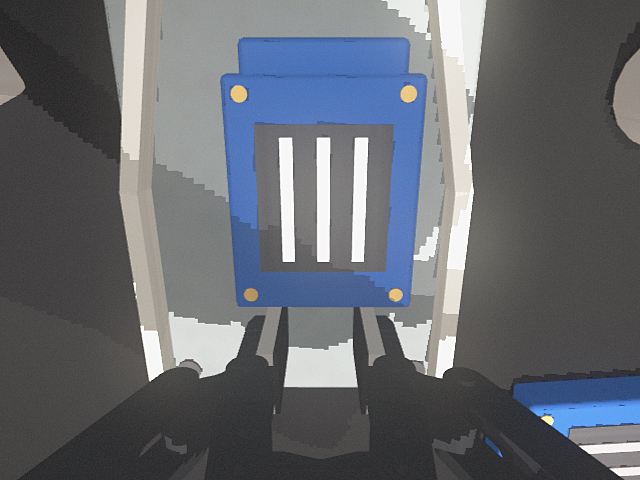

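```bash
python3 -m handwheel '[{"tx":0.8,"ty":-0.1,"tz":0,"wx":0,"wy":0,"wz":0,"fingers":0.3},{"tx":0.8,"ty":-0.2,"tz":0,"wx":0,"wy":0,"wz":0,"fingers":0.3},{"tx":0.8,"ty":-0.2,"tz":0,"wx":0,"wy":0,"wz":0,"fingers":0.3},{"tx":0.8,"ty":-0.2,"tz":0,"wx":0,"wy":0,"wz":0,"fingers":0.3},{"tx":0.8,"ty":-0.1,"tz":0,"wx":0,"wy":0,"wz":0,"fingers":0.3}]'
python3 -c "
from h import *
snap('wrist','w4')
plan([-110,0,39])"
```

```text
t: 4.52
eef_pos: [0.5602, -0.1256, 0.0398]
tcp_rot: [-0.001, 0.675, 0.738, -0.001]
ft_force: [-0.1, -0.6, -0.0]
gripper_width: 0.301
t 4.57 loader [-117.1    1.    39.7] total rot [-0.2 -0.1  0. ] n 1 f [0.4 1.9 0.4] w 0.3
[0.71 0.1  0.07] [-0.18 -0.08  0.03]
```

View pics/w4.png

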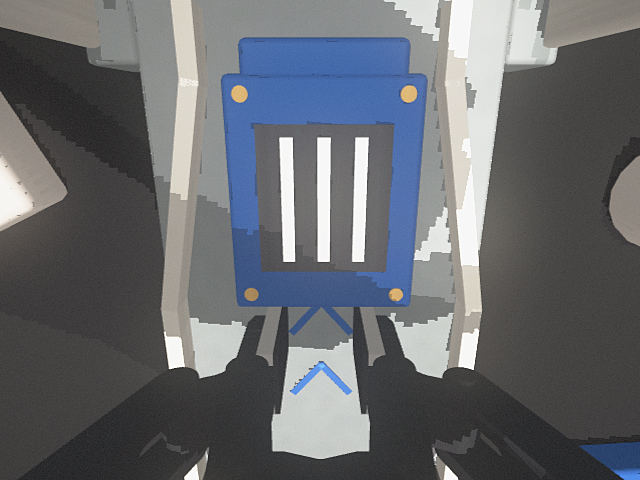

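```bash
python3 -m handwheel '[{"tx":0.7,"ty":0,"tz":0,"wx":0,"wy":0,"wz":0,"fingers":0.3},{"tx":0.7,"ty":0,"tz":0,"wx":0,"wy":0,"wz":0,"fingers":0.3},{"tx":0.7,"ty":0,"tz":0,"wx":0,"wy":0,"wz":0,"fingers":0.3},{"tx":0.7,"ty":0,"tz":0,"wx":0,"wy":0,"wz":0,"fingers":0.3},{"tx":0.7,"ty":0,"tz":0,"wx":0,"wy":0,"wz":0,"fingers":0.3}]'
python3 -m handwheel '[{"tx":0.7,"ty":0,"tz":0,"wx":0,"wy":0,"wz":0,"fingers":0.3},{"tx":0.7,"ty":0,"tz":0,"wx":0,"wy":0,"wz":0,"fingers":0.3},{"tx":0.6,"ty":0,"tz":0,"wx":0,"wy":0,"wz":0,"fingers":0.3},{"tx":0.6,"ty":0,"tz":0,"wx":0,"wy":0,"wz":0,"fingers":0.3},{"tx":0.5,"ty":0,"tz":0,"wx":0,"wy":0,"wz":0,"fingers":0.3}]'
python3 -c "
from h import *
snap('wrist','w5');snap('scene','s5')
a=cv2.imread('pics/s5.png')[160:300,220:450]; cv2.imwrite('pics/s5z.png',cv2.resize(a,None,fx=3.4,fy=3.4,interpolation=cv2.INTER_CUBIC))
plan([-30,0,39])"
```

```text
t: 4.98
eef_pos: [0.5564, -0.0865, 0.0399]
tcp_rot: [-0.001, 0.675, 0.738, -0.001]
ft_force: [0.3, -0.7, -0.6]
gripper_width: 0.299
t: 5.4
eef_pos: [0.5535, -0.0519, 0.0401]
tcp_rot: [-0.001, 0.675, 0.738, -0.001]
ft_force: [-0.1, -1.9, -0.6]
gripper_width: 0.3
t 5.5 loader [-44.4   1.   40. ] total rot [-0.2 -0.   0.1] n 1 f [ 0.5 -0.6  1.1] w 0.299
[1.44 0.1  0.11] [-0.16 -0.03  0.06]
```

View pics/w5.png

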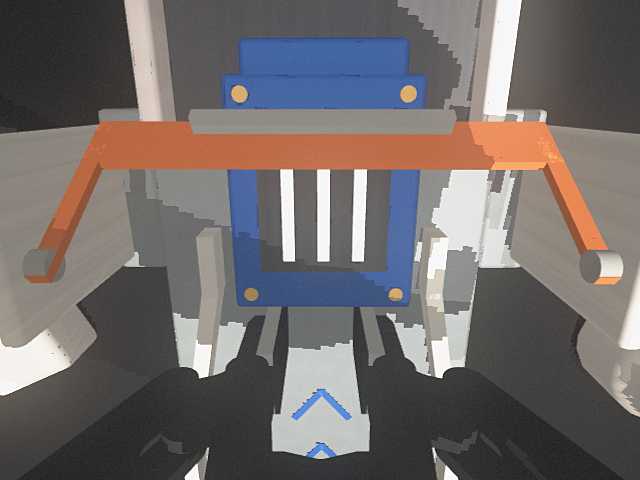

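View pics/s5z.png

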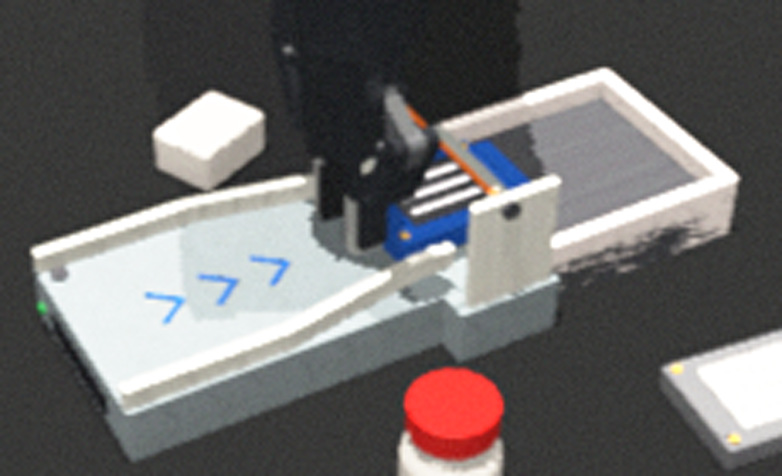

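```bash
python3 -m handwheel '[{"tx":0.6,"ty":0,"tz":0,"wx":0,"wy":0,"wz":0,"fingers":0.3},{"tx":0.6,"ty":0.1,"tz":0,"wx":0,"wy":0,"wz":0,"fingers":0.3},{"tx":0.6,"ty":0,"tz":0,"wx":0,"wy":0,"wz":0,"fingers":0.3},{"tx":0.6,"ty":0,"tz":0,"wx":0,"wy":0,"wz":0,"fingers":0.3},{"tx":0.5,"ty":0,"tz":0,"wx":0,"wy":0,"wz":0,"fingers":0.3}]'
python3 -c "
from h import *
snap('wrist','w6')
plan([10,0,39])"
```

```text
t: 5.92
eef_pos: [0.5524, -0.0219, 0.0407]
tcp_rot: [-0.0, 0.675, 0.738, -0.001]
ft_force: [-0.2, -0.8, 0.2]
gripper_width: 0.302
t 5.97 loader [-13.7  -0.5  40.5] total rot [-0.1  0.  -0. ] n 1 f [-0.1  0.9  0.9] w 0.3
[ 2.37 -0.05  0.15] [-0.11  0.02 -0.02]
```

View pics/w6.png

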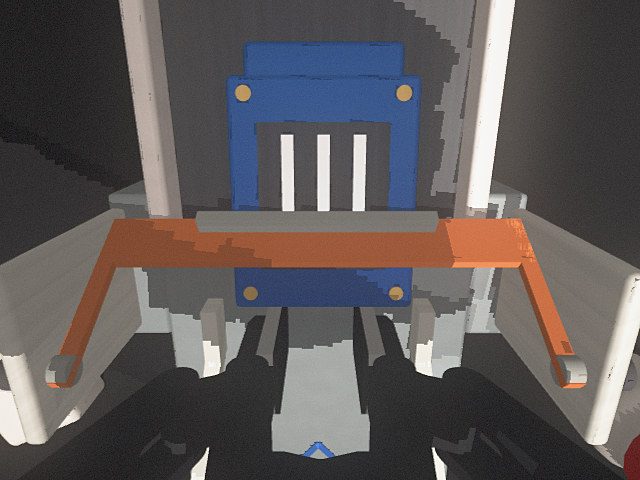

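```bash
python3 -m handwheel '[{"tx":0.5,"ty":0,"tz":0,"wx":0,"wy":0,"wz":0,"fingers":0.3},{"tx":0.5,"ty":0,"tz":0.1,"wx":0,"wy":0,"wz":0,"fingers":0.3},{"tx":0.4,"ty":0,"tz":0,"wx":0,"wy":0,"wz":0,"fingers":0.3},{"tx":0.4,"ty":0,"tz":0,"wx":0,"wy":0,"wz":0,"fingers":0.3},{"tx":0.3,"ty":0,"tz":0,"wx":0,"wy":0,"wz":0,"fingers":0.3}]'
python3 -c "
from h import *
snap('wrist','w7')
plan([14,0,39])"
```

```text
t: 6.38
eef_pos: [0.5497, 0.0023, 0.039]
tcp_rot: [-0.001, 0.675, 0.738, -0.001]
ft_force: [0.7, -3.8, 1.8]
gripper_width: 0.299
t 6.43 loader [10.  -0.1 39.1] total rot [-0.2  0.   0. ] n 1 f [ 0.3 -0.  -0.3] w 0.297
[ 0.4  -0.01  0.01] [-0.15  0.    0.01]
```

View pics/w7.png

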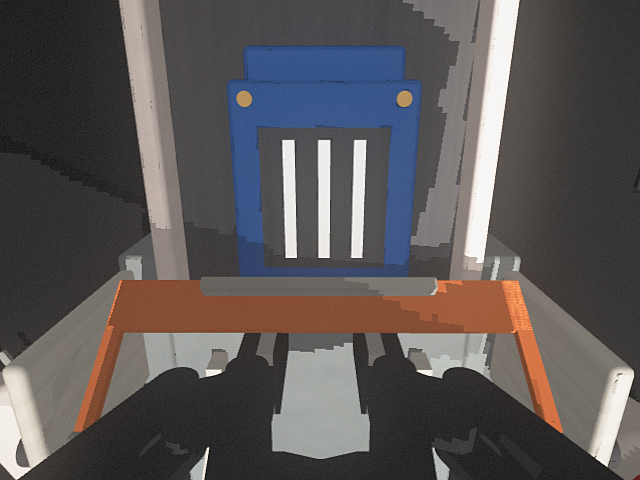

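```bash
python3 -m handwheel '[{"tx":0.4,"ty":0,"tz":0,"wx":0,"wy":0,"wz":0,"fingers":0.3},{"tx":0.3,"ty":0,"tz":0,"wx":0,"wy":0,"wz":0,"fingers":0.3},{"tx":0.1,"ty":0,"tz":0,"wx":0,"wy":0,"wz":0,"fingers":0.3},{"tx":0,"ty":0,"tz":0,"wx":0,"wy":0,"wz":0,"fingers":0.3},{"tx":0,"ty":0,"tz":0,"wx":0,"wy":0,"wz":0,"fingers":0.3}]'
python3 -c "
from h import *
snap('wrist','w8');snap('scene','s8');snap('top','t8')
a=cv2.imread('pics/s8.png')[160:300,220:450]; cv2.imwrite('pics/s8z.png',cv2.resize(a,None,fx=3.4,fy=3.4,interpolation=cv2.INTER_CUBIC))
plan([14,0,39])"
```

```text
t: 6.85
eef_pos: [0.5497, 0.0092, 0.0407]
tcp_rot: [0.001, 0.675, 0.738, -0.002]
ft_force: [-1.1, -2.3, 1.0]
gripper_width: 0.3
t 7.0 loader [16.5 -0.8 40.6] total rot [-0.1  0.3 -0.1] n 1 f [-1.9 -2.9  1.6] w 0.302
[-0.25 -0.08  0.16] [-0.1   0.31 -0.08]
```

View pics/w8.png

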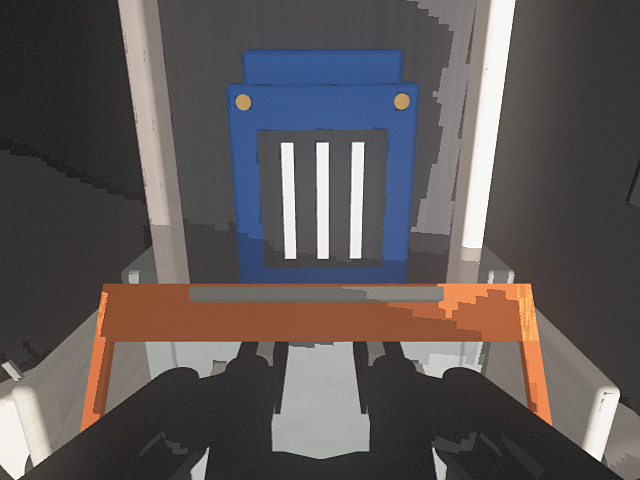

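View pics/s8z.png

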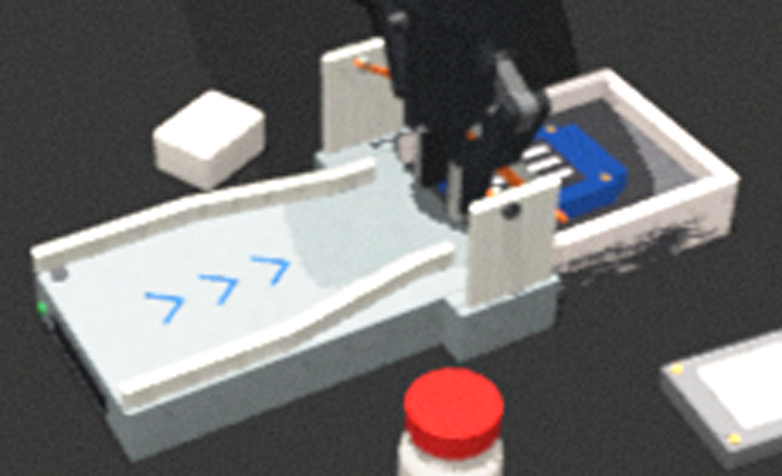

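Run:
```python
from h import *
from scipy.optimize import least_squares
# w4: flat on deck; tail known
def L(fn,px,z): return np.array([inl(q) for q in onz(fn,px,z)])
a=L('w4',[[239.5,94],[408.5,94],[251,294.5],[396,295],[238,306],[411,306],[240,39],[409,39],[280,138],[352.5+16,138],[283,262],[365,262]],.049)
print(a.round(1))
loc=a-[a[4:6,0].mean(),a[4:6,1].mean(),49]
names=[0,1,6,7,8,9,10,11]
m=loc[names]
px=np.array([[243.5,102.5],[402,102],[244,51],[401,51],[281,142],[364.5,142],[284,259],[361.5,259]],float)
def f(p,fn='w8',px=px):
    x,y,z,yaw,pit=p
    Q=Ro.from_euler('zy',[yaw,pit],degrees=True).apply(m)+[x,y,z]
    return (proj(fn,[world(q) for q in Q])-px).ravel()
g=least_squares(f,[25,0,45,0,0]); print('tail top x,y,z,yaw,pitch',g.x.round(1)); print(g.fun.round(1))
```

```text
[[ -33.7   25.2   49. ]
 [ -33.7  -27.1   49. ]
 [-102.3   25.4   49. ]
 [-102.4  -27.3   49. ]
 [-106.9   30.4   49. ]
 [-106.8  -33.    49. ]
 [ -18.2   24.1   49. ]
 [ -18.3  -26.2   49. ]
 [ -46.9   13.1   49. ]
 [ -46.9  -15.2   49. ]
 [ -89.6   13.4   49. ]
 [ -89.5  -15.6   49. ]]
tail top x,y,z,yaw,pitch [26.1 -2.5 41.3  0.   0.5]
[ 0.1 -0.7 -0.7 -0.4  0.1 -0.   0.4 -0.3  0.4  0.7 -0.3  0.6  0.2  0.1
 -0.1 -0. ]
```

```bash
python3 -m handwheel '[{"tx":-0.8,"ty":0,"tz":0,"wx":0,"wy":0,"wz":0,"fingers":0.3},{"tx":-1.2,"ty":0,"tz":0,"wx":0,"wy":0,"wz":0,"fingers":0.3},{"tx":-1.5,"ty":0,"tz":0,"wx":0,"wy":0,"wz":0,"fingers":0.3},{"tx":-1.5,"ty":0,"tz":0,"wx":0,"wy":0,"wz":0,"fingers":0.3},{"tx":-1.5,"ty":0,"tz":0,"wx":0,"wy":0,"wz":0,"fingers":0.3}]'
python3 -m handwheel '[{"tx":-1.8,"ty":0,"tz":-0.2,"wx":0,"wy":0,"wz":0,"fingers":0.3},{"tx":-1.8,"ty":0,"tz":-0.3,"wx":0,"wy":0,"wz":0,"fingers":0.3},{"tx":-1.8,"ty":0,"tz":-0.5,"wx":0,"wy":0,"wz":0,"fingers":0.3},{"tx":-1.8,"ty":0,"tz":-1,"wx":0,"wy":0,"wz":0,"fingers":0.3},{"tx":-1.5,"ty":0,"tz":-1.5,"wx":0,"wy":0,"wz":0,"fingers":0.3}]'
python3 -m handwheel '[{"tx":-1.5,"ty":0,"tz":-2,"wx":0,"wy":0,"wz":0,"fingers":0.3},{"tx":-1.5,"ty":0,"tz":-2,"wx":0,"wy":0,"wz":0,"fingers":0.3},{"tx":-1.5,"ty":0,"tz":-2,"wx":0,"wy":0,"wz":0,"fingers":0.3},{"tx":-1,"ty":0,"tz":-1,"wx":0,"wy":0,"wz":0,"fingers":0.3},{"tx":0,"ty":0,"tz":0,"wx":0,"wy":0,"wz":0,"fingers":0.3}]'
python3 -m handwheel '[{"tx":0,"ty":0,"tz":0,"wx":0,"wy":0,"wz":0,"fingers":0.3},{"tx":0,"ty":0,"tz":0,"wx":0,"wy":0,"wz":0,"fingers":0.3},{"tx":0,"ty":0,"tz":0,"wx":0,"wy":0,"wz":0,"fingers":0.3},{"tx":0,"ty":0,"tz":0,"wx":0,"wy":0,"wz":0,"fingers":0.3},{"tx":0,"ty":0,"tz":0,"wx":0,"wy":0,"wz":0,"fingers":0.3}]'
python3 -c "
from h import *
snap('wrist','w9');snap('scene','s9');snap('top','t9')
a=cv2.imread('pics/s9.png')[160:300,220:450]; cv2.imwrite('pics/s9z.png',cv2.resize(a,None,fx=3.4,fy=3.4,interpolation=cv2.INTER_CUBIC))
plan([-150,0,120])"
```

```text
t: 7.42
eef_pos: [0.5553, -0.0568, 0.0399]
tcp_rot: [-0.0, 0.673, 0.739, -0.001]
ft_force: [0.5, -0.8, -0.4]
gripper_width: 0.298
t: 7.83
eef_pos: [0.5607, -0.1504, 0.0713]
tcp_rot: [-0.004, 0.674, 0.739, -0.001]
ft_force: [1.3, -0.1, -0.9]
gripper_width: 0.294
t: 8.25
eef_pos: [0.5653, -0.216, 0.1451]
tcp_rot: [-0.003, 0.676, 0.737, 0.0]
ft_force: [0.1, 0.7, 0.9]
gripper_width: 0.302
t: 8.67
eef_pos: [0.5638, -0.2151, 0.1414]
tcp_rot: [-0.005, 0.676, 0.737, 0.0]
ft_force: [0.1, 0.5, -0.2]
gripper_width: 0.302
t 8.82 loader [-208.4    5.1  141.8] total rot [-0.4 -0.5 -0.2] n 2 f [-1.2  0.6  0.7] w 0.3
[2.91 0.25 1.11] [-0.36 -0.47 -0.16]
[2.92 0.26 1.09] 0
```

View pics/w9.png

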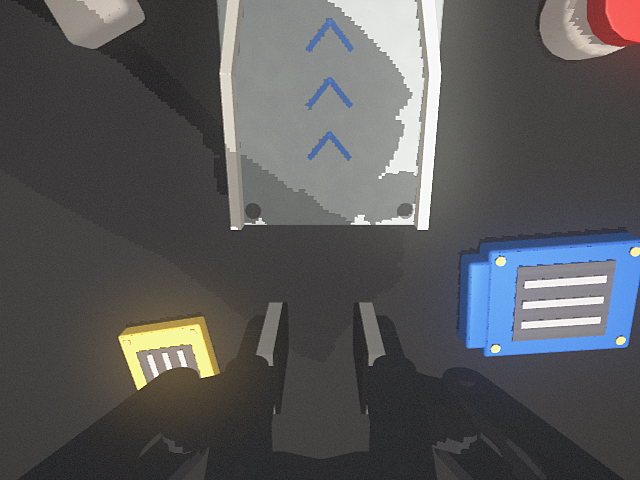

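View pics/s9z.png

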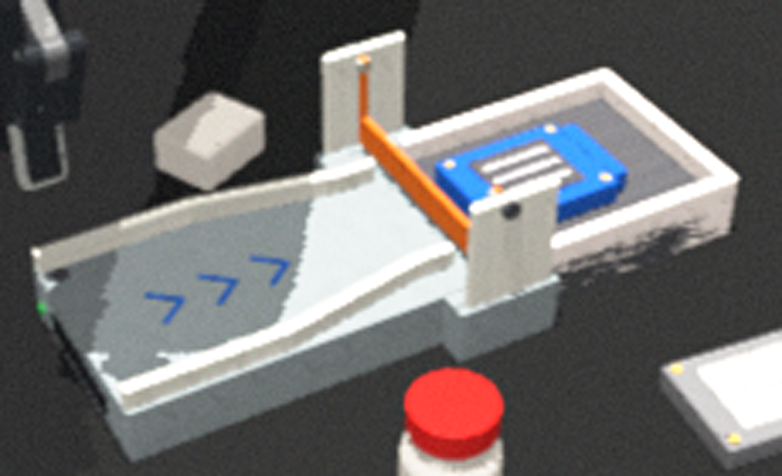

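View pics/t9.png

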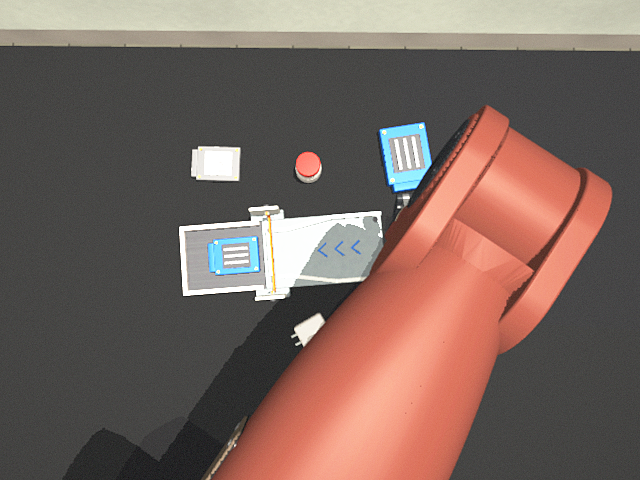

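Flap hangs exactly as at the start (strip from zoom (365,125) to (468,240), the same as before). The cassette lies flat in the well and the bystanders are at their old pixels. The arm is clear, so I'm handing in.

```bash
python3 -c "
from h import *
print(r.close_job())"
```

```text
the job is handed in; nothing more can be done
None
```

The blue cassette is loaded in the receiving well and the flap has swung shut behind it. I handed the job in at about 9 s of the 38 s allowed.

- **Push:** I slid the cassette along the deck with two fingertips side by side on its tail. It went through the throat and under the flap until its tail dropped off the lip. It was only pushed, never gripped, and the force readings stayed under about 5 N.
- **Cassette:** A fit to the wrist camera picture, taken before I drew back, put it flat. Its tail was about 10 mm past the lip and its top about 41 mm above the table, which matches the well floor plus its thickness.
- **Flap and surroundings:** After drawing back, the scene camera showed the flap hanging where it hung at the start. The top camera showed the cassette in the well. The spare and the jar are at their old places by eye. The adapter is too, but the arm partly hides it in the last top picture. The arm stood clear of everything.
- **Disagreement:** The wrist camera first suggested the fingertips sat about 6 mm above the TCP. The scene camera showed no such offset, and a narrower tip explains both views, so I worked with no offset. The push went as expected.
- **Calibration:** The two fixed cameras differed by up to about 2 px in the loader and cassette fits, roughly the stated 2 mm accuracy.

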